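Tip the riser block onto the plate and stand the spindle on it

ROBOT

A 6-joint arm with a two-finger parallel gripper is mounted at the origin on the work surface. World frame = base frame: x ahead of the robot, y to its left, z up, the work surface at z = 0. Lengths are in m, angles in rad, forces in N, time in s.
With the tool pointing down it reaches from about 0.35 to 0.775 m from the base axis. Payload 5.5 kg.
Tool frame: the origin (TCP) lies at the very end of the fingers, on their centre line; the grasp point (between the pads) lies 19 mm behind it; z points along the fingers, y is the line along which they close (so a half turn about z gives the same grasp; the last joint's range is limited). The gripper opens to 85 mm and grips with 20 to 120 N. Pads are 22 mm wide; open, the fingers measure 114 mm over their backs; the gripper's body (76 mm by 85 mm) begins 54 mm behind the grasp point. The pads swing forward as they close: fully open they stand 13 mm farther back than shut.
Start: joints at [-1.294, 0.313, 0.046, 1.304, 0, 1.431], TCP at [0.233, -0.526, 0.231] pointing down, gripper open.
Joint ranges: [-2.76, 2.76], [-0.86, 1.69], [-1.03, 1.26], [-2.2, 2.34], [-1.47, 1.5], [-3.14, 3.14]. Speed limits (rad/s): [2.57, 2.57, 3.14, 3.14, 3.14, 3.14].

INTERFACE

Orientations are given as a unit quaternion [w, x, y, z].
In Python, from workcell import env, read_camera, get_calibration gives the robot as it stands.
- The arm moves only by the tool jog_arm, never from a script. Its argument "motion" is one flat list of numbers, 7 for each row, row after row: the shift along the tool's x, y, z as a fraction of full scale, then the turn, a rotation vector about the tool's x, y, z as a fraction of full scale, then the opening, from 0 (shut) to 1 (fully open). In form: [x, y, z, wx, wy, wz, grip, x, y, z, wx, wy, wz, grip, ...]. A call has 1 to 12 rows; each row is the pose to reach, as a shift and turn from the pose commanded when the call began, along the tool's axes at that moment; what a row does not reach only later rows make up. Full scale, the value 1, is 0.2 m for a shift and 90 degrees for a turn. A row lasts 1/8 s, in which the tool goes at most 62.5 mm and 10.7 degrees, less where a joint would pass 70% of its speed; a pose out of reach is approached as far as the arm can. A call with a number of a shift or a turn outside -1 to 1 is refused whole. A call with a gripper value outside its range is refused whole. The fingers move at their own pace and stop on an object; "newtons" is the grip in N (left out, the last holds). Time passes only in rows, so rows that repeat a pose let the fingers close. It gives the time, the measured TCP pose, the force, the opening and the grip force at its end, in the units of the state.
- env.get_state(): the state, without advancing time (a new reading comes with each control period).
- read_camera(name): name is "scene" or "top" or "wrist"; returns the picture (480x640x3 uint8, red, green, blue); there is no depth.
- get_calibration(name): a dict with "fx", "fy", "cx", "cy" (pixels), "world_from_camera" (4x4, takes a point from camera to world coordinates). Camera axes: x right, y down, z forward; pixel columns grow to the right and rows downward; lengths in m; the calibration is good to about 2 mm. A picture is of the moment at which its call begins: read the wrist's pose just before it. get_calibration takes no time and is no camera call; for the wrist camera it gives the pose at the moment of the call.
- env.hand_in(): hands the job in; it is judged then, once.
The state is a dict: "clock": time; "joint_pos": joint angles; "qvel": joint speeds; "tau": joint torques, N m; "tcp_pos": TCP position; "orientation": TCP orientation; "wrist_force": force on the tool from outside, world axes, zero at the start; "ft_torque": the same for the moment, N m; "finger_gap": finger opening in m; "grip_force": force on a finger pad.
Only numpy, scipy, OpenCV 4.12 (cv2) and the standard library are available. Lean on these libraries where they do the work, as an engineer would, in place of code of your own. Each camera call takes 0.05 s, during which the arm holds its last target. There are 200 camera calls.

TASK

Slide the standing aluminium block, without picking it up, square against the near edge of the low steel plate, and then push it high up so that it tips over that edge and lies flat and square on the plate. Then take the steel spindle from its wooden rest and stand it upright, thick end down, in the middle of the lying block's upper face; set it down rather than dropping it, so that it stays there without rocking. Leave the roller, the collar and the bottle where they are.

Things in the scene. Friction and masses are not known exactly. Their poses are not given: they have to be found in the camera images.
- plate: Dark steel ground plate, fixed on the bench: 170 mm along its x axis, 160 mm along its y axis, 8 mm thick. Origin at the centre of its underside, on the bench top (z = 0). Its +x axis is the direction in which the block is to be tipped (roughly the robot's left, varying).
- plate_edge (a point): Middle of the upper edge of the plate's near face (the face towards its -x), the low stop: 8 mm above the bench. Axes as the plate's. The block starts on the bench with its centre 48 to 73 mm short of this face, turned up to 0.25 rad out of square.
- block_mid (a point): Centre of the plain aluminium riser block, 56 x 56 x 110 mm, about 0.9 kg, standing on end on the bench at first (centre 55 mm up); dark cross holes show on its two y sides. Its z axis runs along its 110 mm length, and its x axis at first points towards the plate. Tipped over the plate's edge it lies with its upper face 64 mm above the bench and its old underside overhanging the edge by about 24 mm (it slips back a little as it falls).
- spindle_mid (a point): Centre (half-way up its 140 mm) of the plain turned steel spindle, about 0.6 kg. Its z axis runs along it from foot to top. The lower 70 mm are 30 mm thick (the foot is chamfered to a 25 mm wide base), the upper 70 mm are 22 mm thick: grasp it there. At first it leans 30 degrees from upright in the rest, its thin top free (all that is more than 68 mm from the foot stands clear of the rest), leaning roughly towards the robot.
- rest: Fixed wooden rest, base 135 x 84 x 12 mm, about 95 mm high, with a sloping V trough. Origin at the centre of its underside. The spindle's foot is at (35, 0, 34) mm in its frame, and the spindle leans towards its -x axis.
- roller: Bystander: steel double-bevel roller, 80 mm across, 44 mm high, lying on the bench. Origin at the centre of its underside.
- collar: Bystander: dark steel ring, 76 mm across, 24 mm high. Origin at the centre of its underside.
- bottle: Bystander: clear water bottle with a red cap, 68 mm across, 200 mm high, standing. Origin at the centre of its underside.
Mind the look-alikes: they are no part of the job. Of the things that look like the part that bears spindle_mid, the smaller one is meant. What is shaped like the part that bears block_mid but yellow is not meant.

How it is judged:
By the outcome, as a careful person would: the job done as asked, in the order asked, and still so for the second after the job is handed in, with the robot touching nothing.
It also fails if it takes over 58 s, if anything falls off the work surface, if the arm or the gripper's body presses on something with over 40 N, if the wrist force passes 120 N, or if a joint passes its speed limit or range.

## Working session

There is one attempt and no reset: what is moved stays moved. The work goes in short steps, Python scripts to look and compute and a tool call to move; the robot and the scene stay as the last step left them, time stands still between calls to the robot, and variables do not carry over. Pictures are saved under pics/ and viewed, at most 10 in all, crops included, and the job is handed in when it is done.

Besides the shell and the picture viewer there is one more tool, called after "Emit:" in YAML: its name, and indented under it one key for each argument. jog_arm: Moves the arm, as the interface text tells. Shift numbers are shares of 0.2 m and turn numbers shares of 90 degrees, none past 1 either way. Its arguments: {"type":"object","properties":{"motion":{"type":"array","items":{"type":"number"}},"newtons":{"type":"number"}},"required":["motion"]}

```bash
mkdir -p pics; ls
python3 - <<'E'
from workcell import env, read_camera, get_calibration
import cv2
for n in("scene","top"):
    im=read_camera(n); cv2.imwrite(f"pics/{n}0.png",im[:,:,::-1]); c=get_calibration(n); print(n,c)
print(env.get_state())
E
```

```text
pics
scene {'fx': 610.7134414439149, 'fy': 610.7134414439149, 'cx': 306.43419002754246, 'cy': 235.7861786614689, 'world_from_camera': array([[-0.43265506,  0.47528372, -0.76610377,  1.56397994],
       [ 0.90130284,  0.24829827, -0.35496641,  0.50954743],
       [ 0.02151249, -0.84406952, -0.53580207,  0.7718377 ],
       [ 0.        ,  0.        ,  0.        ,  1.        ]])}
top {'fx': 449.43971168042157, 'fy': 449.43971168042157, 'cx': 316.4995252594897, 'cy': 240.65186344529783, 'world_from_camera': array([[-0.00585431, -0.99857171,  0.0531062 ,  0.52125577],
       [-0.99990209,  0.0051706 , -0.0130026 ,  0.04891353],
       [ 0.01270944, -0.05317712, -0.99850421,  1.12616829],
       [ 0.        ,  0.        ,  0.        ,  1.        ]])}
{'clock': 0.1, 'joint_pos': array([-1.29360537e+00,  3.13965863e-01,  4.51452145e-02,  1.30359160e+00,
        1.12518740e-07,  1.43121825e+00]), 'qvel': array([-0.00121003, -0.00035531,  0.00241298,  0.00202609, -0.00125029,
       -0.00107346]), 'tau': array([ 2.00926181e-03, -4.81728137e+01,  2.99242312e+01,  1.28092279e-02,
       -1.28004895e-04,  8.40552801e-07]), 'tcp_pos': array([ 0.23264983, -0.52536629,  0.23049647]), 'orientation': array([-8.06053136e-04,  9.78366083e-01,  2.06879566e-01, -5.54929466e-05]), 'wrist_force': array([-0.21744677, -0.53578553, -0.17214156]), 'ft_torque': array([-0.04855293, -0.01755185, -0.00015759]), 'grip_force': 0.0, 'finger_gap': 0.08521447582939705}
```

View pics/scene0.png

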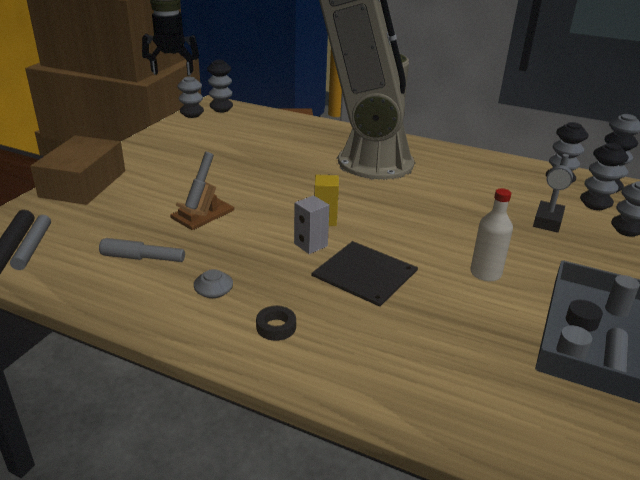

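View pics/top0.png

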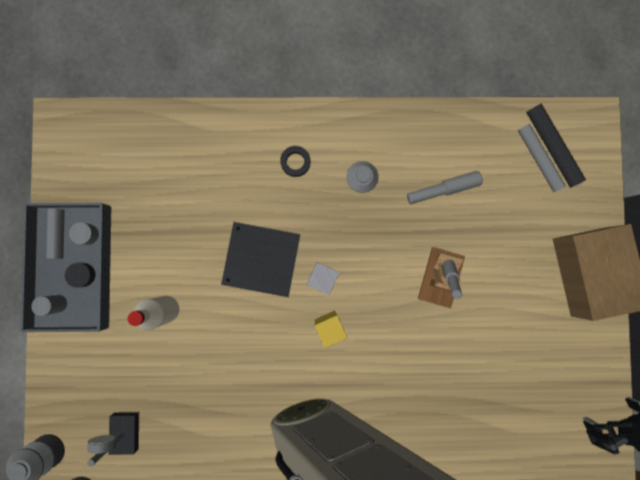

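The scene view shows the block at (311,225), plate at (365,271) and the spindle in its rest at (203,185). In the top view the plate is at (262,259), the block top at (323,278), the yellow decoy at (330,330) and the spindle/rest at (447,277).

```bash
cat > h.py <<'E'
import numpy as np, cv2
from workcell import env, read_camera, get_calibration
def ray(n,uv,z,c=None):
    c=c or get_calibration(n); T=c["world_from_camera"]
    uv=np.atleast_2d(np.float64(uv)); d=np.c_[(uv[:,0]-c["cx"])/c["fx"],(uv[:,1]-c["cy"])/c["fy"],np.ones(len(uv))]@T[:3,:3].T
    o=T[:3,3]; return o+d*((z-o[2])/d[:,2])[:,None]
def proj(n,P,c=None):
    c=c or get_calibration(n); T=np.linalg.inv(c["world_from_camera"])
    p=np.atleast_2d(P)@T[:3,:3].T+T[:3,3]; return np.c_[p[:,0]/p[:,2]*c["fx"]+c["cx"],p[:,1]/p[:,2]*c["fy"]+c["cy"]]
def big(mask,roi):
    x0,y0,x1,y1=roi; m=np.zeros(mask.shape,np.uint8); m[y0:y1,x0:x1]=mask[y0:y1,x0:x1]
    m=cv2.morphologyEx(m,cv2.MORPH_OPEN,np.ones((3,3),np.uint8))
    return max(cv2.findContours(m,cv2.RETR_EXTERNAL,cv2.CHAIN_APPROX_NONE)[0],key=cv2.contourArea)[:,0,:]
def rect(n,cont,z):
    P=ray(n,cont,z)[:,:2]; (c,s,a)=cv2.minAreaRect((P*1000).astype(np.float32)); return np.round(c,1),np.round(s,1),round(a,2)
E
python3 - <<'E'
from h import *
im=cv2.imread("pics/top0.png"); hsv=cv2.cvtColor(im,cv2.COLOR_BGR2HSV)
S,V=hsv[...,1],hsv[...,2]
print(hsv[277,323],hsv[259,262],hsv[330,330],hsv[295,435],hsv[280,455],hsv[200,200])
pl=big((V<80).astype(np.uint8),(210,210,310,310)); print("plate",rect("top",pl,.008))
bl=big(((S<60)&(V>90)).astype(np.uint8),(295,250,355,305)); print("block",rect("top",bl,.11))
ye=big(((S>170)&(V>100)).astype(np.uint8),(305,305,355,355)); print("yellow",rect("top",ye,.11))
re=big(((S>120)&(V<165)&(hsv[...,0]<18)).astype(np.uint8),(405,235,480,320)); print("rest",rect("top",re,.012), cv2.minAreaRect(re))
sp=big(((S<75)).astype(np.uint8),(435,250,475,305)); print("sp",cv2.minAreaRect(sp))
o=im[200:360,200:490].copy()
for c,k in((pl,(0,0,255)),(bl,(0,255,0)),(ye,(255,0,0)),(re,(255,255,0)),(sp,(0,255,0))): 
    for u,v in c: o[v-200,u-200]=k
s=cv2.imread("pics/scene0.png")
a=cv2.resize(o,None,fx=2.7,fy=2.7,interpolation=0); b=cv2.resize(s[140:240,160:250],None,fx=1.5,fy=1.5,interpolation=0)
c=np.zeros((a.shape[0]+150,a.shape[1],3),np.uint8); c[:a.shape[0]]=a; c[a.shape[0]:a.shape[0]+150,:b.shape[1]]=b
cv2.imwrite("pics/m.png",c[:600,:800])
E
```

```text
[120  10 149] [120  14  54] [ 24 161 188] [ 13 134 110] [105   6  81] [ 20  84 169]
plate (array([536. , 173.8]), array([167.3, 156.3]), 79.05)
block (array([490.5,  22.8]), array([57.9, 57.5]), 64.95)Traceback (most recent call last):
  File "<stdin>", line 7, in <module>
  File "h.py", line 13, in big
    return max(cv2.findContours(m,cv2.RETR_EXTERNAL,cv2.CHAIN_APPROX_NONE)[0],key=cv2.contourArea)[:,0,:]
           ~~~^^^^^^^^^^^^^^^^^^^^^^^^^^^^^^^^^^^^^^^^^^^^^^^^^^^^^^^^^^^^^^^^^^^^^^^^^^^^^^^^^^^^
ValueError: max() iterable argument is empty
```

Run:
```python
from h import *
im=cv2.imread("pics/top0.png"); hsv=cv2.cvtColor(im,cv2.COLOR_BGR2HSV)
S,V=hsv[...,1],hsv[...,2]
pl=big((V<80).astype(np.uint8),(210,210,310,310))
bl=big(((S<60)&(V>90)).astype(np.uint8),(295,250,355,305)); 
ye=big((S>135).astype(np.uint8),(305,305,355,355)); print("yellow",rect("top",ye,.11))
re=big(((S>105)&(hsv[...,0]<18)).astype(np.uint8),(405,235,480,320)); print("rest",rect("top",re,.012), cv2.minAreaRect(re))
sp=big(((S<60)).astype(np.uint8),(435,250,475,305)); print("sp",cv2.minAreaRect(sp))
o=im[210:350,210:480].copy()
for c,k in((pl,(0,0,255)),(bl,(0,255,0)),(ye,(255,0,0)),(re,(255,255,0)),(sp,(0,255,0))): 
    for u,v in c: 
        if 210<=v<350: o[v-210,u-210]=k
s=cv2.imread("pics/scene0.png")
a=cv2.resize(o,(675,350),interpolation=0); b=cv2.resize(s[140:230,165:345],(450,225),interpolation=0)
c=np.zeros((580,680,3),np.uint8); c[:350,:675]=a; c[352:577,:450]=b
cv2.imwrite("pics/m.png",c)
```

```text
yellow (array([377.2,   7.7]), array([65.7, 54.6]), 23.67)
rest (array([ 488.6, -273.9]), array([ 84.7, 133.8]), 73.26) ((440.9450988769531, 277.1246337890625), (34.16596221923828, 53.964500427246094), 15.64224624633789)
sp ((452.4500427246094, 278.85003662109375), (39.84469223022461, 12.965337753295898), 71.56504821777344)
```

View pics/m.png

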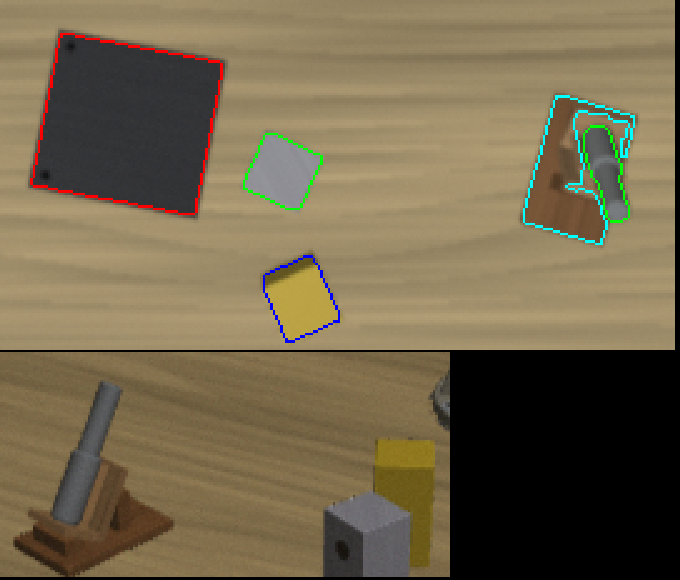

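The masks fit well. Plate +x is at 79°, and the block's yaw is 65° at (490,23). The rest leans along (-0.957, 0.288), which puts the spindle foot near (522,-284).

```bash
cat >> h.py <<'E'
from scipy.spatial.transform import Rotation as R
def down(yaw,tilt=0):  # tool x heading yaw (deg), z down; tilt: turn about own y (deg)
    c,s=np.cos(np.radians(yaw)),np.sin(np.radians(yaw))
    return R.from_matrix(np.array([[c,s,0],[s,-c,0],[0,0,-1]]))*R.from_euler("y",tilt,degrees=True)
def delta(p,Rt):
    s=env.get_state(); q=s["orientation"]; R0=R.from_quat([q[1],q[2],q[3],q[0]])
    return np.round(np.r_[R0.inv().apply(np.array(p)-s["tcp_pos"])/.2,(R0.inv()*Rt).as_rotvec()/(np.pi/2)],3)
E
python3 - <<'E'
from h import *
print(delta([.4905,.0228,.20],down(64.95)), delta([.4905,.0228,.20],down(64.95))[:3]/2)
f=np.array([.5221,-.2840,.034]);a=np.array([-.479,.144,.866])
for n in("top","scene"): print(n,proj(n,[f,f+.07*a,f+.14*a]).round(1))
E
```

```text
[ 2.288e+00 -1.984e+00  1.560e-01 -1.000e-03 -1.000e-03 -4.560e-01] [ 1.144 -0.992  0.078]
top [[447.4 263.4]
 [451.4 278. ]
 [455.9 294.5]]
scene [[190.4 207. ]
 [199.9 179.9]
 [209.6 152.4]]
```

Emit:
jog_arm:
  motion: [1, -0.867, 0, 0, 0, 0, 1, 1, -0.867, 0, 0, 0, 0, 1, 1, -0.867, 0, 0, 0, 0, 1, 1, -0.867, 0, 0, 0, 0, 1, 1, -0.867, 0, 0, 0, 0, 1]

```text
clock: 0.72
tcp_pos: [0.346, -0.2829, 0.2312]
orientation: [-0.001, 0.978, 0.209, -0.0]
wrist_force: [0.2, 0.2, -0.8]
finger_gap: 0.0853
grip_force: 0.0
```

Emit:
jog_arm:
  motion: [1, -0.867, 0, 0, 0, 0, 1, 1, -0.867, 0, 0, 0, 0, 1, 1, -0.867, 0, 0, 0, -0.2, 1, 1, -0.867, 0, 0, 0, -0.456, 1, 1, -0.867, 0, 0, 0, -0.456, 1, 1, -0.867, 0, 0, 0, -0.456, 1]

```text
clock: 1.48
tcp_pos: [0.4588, -0.0458, 0.2309]
orientation: [-0.0, 0.842, 0.54, -0.0]
wrist_force: [-0.4, -0.7, -0.1]
finger_gap: 0.0855
grip_force: 0.0
```

Run:
```python
from h import *
s=env.get_state();print(s["clock"],s["tcp_pos"],s["joint_pos"])
print(delta([.4905,.0228,.20],down(64.95)), delta([.4905,.0228,.06],down(64.95)))
```

```text
1.475 [ 0.45879718 -0.04578602  0.23086875] [-2.73671955e-01  9.34926019e-02 -2.31012885e-01  1.24666050e+00
 -2.78625962e-04  1.72686631e+00]
[ 0.378  0.001  0.154 -0.     0.     0.005] [ 0.378  0.001  0.854 -0.     0.     0.005]
```

Emit:
jog_arm:
  motion: [0.378, 0, 0, 0, 0, 0.005, 1, 0.378, 0, 0, 0, 0, 0.005, 1, 0.378, 0, 0.2, 0, 0, 0.005, 1, 0.378, 0, 0.2, 0, 0, 0.005, 1]

```text
clock: 1.98
tcp_pos: [0.4878, 0.0215, 0.1886]
orientation: [-0.002, 0.846, 0.533, -0.003]
wrist_force: [0.1, -0.5, -0.0]
finger_gap: 0.0853
grip_force: 0.0
```

Run:
```python
from h import *
im=read_camera("wrist"); c=get_calibration("wrist")
cv2.imwrite("pics/w1.png",im[:,:,::-1])
import pickle; pickle.dump(c,open("w1.pkl","wb"))
t=read_camera("top")
print(proj("wrist",[[.4905,.0228,.11],[.52,.0903,.008]],c)); print(delta([.4905,.0228,.06],down(64.95)))
```

```text
[[320.26545155 242.81026969]
 [316.81136382 130.38979755]]
[ 0.009 -0.001  0.658 -0.     0.    -0.006]
```

View pics/w1.png

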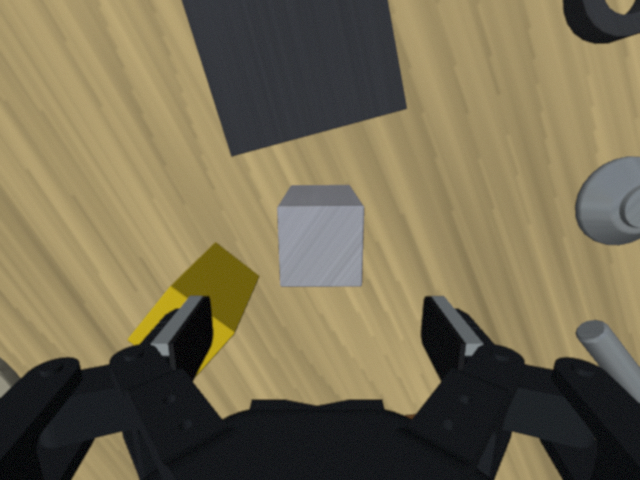

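The wrist view shows the block top spanning (278–364, 205–287), centred as predicted, and the plate's near edge from (233,155) to (406,108). I'll descend and grip lightly for the slide.

Emit:
jog_arm:
  motion: [0.012, 0, 0.3, 0, 0, 0, 1, 0.012, 0, 0.5, 0, 0, 0, 1, 0.012, 0, 0.64, 0, 0, 0, 1, 0.012, 0, 0.64, 0, 0, 0, 1, 0.012, 0, 0.64, 0, 0, 0, 0.6, 0.012, 0, 0.64, 0, 0, 0, 0.6, 0.012, 0, 0.64, 0, 0, 0, 0.6, 0.012, 0, 0.64, 0, 0, 0, 0.6, 0.012, 0, 0.64, 0, 0, 0, 0.6, 0.012, 0, 0.64, 0, 0, 0, 0.6]
  newtons: 20

```text
clock: 3.32
tcp_pos: [0.4923, 0.0238, 0.0652]
orientation: [0.001, 0.846, 0.533, 0.001]
wrist_force: [-2.3, 0.3, 6.4]
finger_gap: 0.0562
grip_force: 24.7
```

Run:
```python
from h import *
import pickle; c=pickle.load(open("w1.pkl","rb"))
p=ray("wrist",[[233,155],[406,108]],.008,c);d=p[0]-p[1];print(p,np.degrees(np.arctan2(d[1],d[0]))-90,p.mean(0))
im=cv2.imread("pics/w1.png"); print(ray("wrist",[[321,246],[278,246],[364,246]],.11,c))
```

```text
[[0.44264434 0.10375642 0.008     ]
 [0.5980334  0.07363946 0.008     ]] 79.0311324218626 [0.52033887 0.08869794 0.008     ]
[[0.48999316 0.02059067 0.11      ]
 [0.46416632 0.03290588 0.11      ]
 [0.51580434 0.00828292 0.11      ]]
```

Run:
```python
from h import *
d=np.array([.1903,.9817]);F=np.array([.5201,.0895])
for k in(.033,.028):
    p=F-k*d; print(delta([*p,.0648],down(79.03)))
```

```text
[ 0.197  0.025  0.002  0.002 -0.    -0.162]
[ 0.221  0.019  0.002  0.002 -0.    -0.162]
```

Emit:
jog_arm:
  motion: [0.03, 0.004, 0, 0, 0, -0.025, 0.6, 0.07, 0.009, 0, 0, 0, -0.06, 0.6, 0.11, 0.014, 0, 0, 0, -0.095, 0.6, 0.15, 0.019, 0, 0, 0, -0.13, 0.6, 0.18, 0.023, 0, 0, 0, -0.16, 0.6, 0.197, 0.025, 0, 0, 0, -0.162, 0.6, 0.197, 0.025, 0, 0, 0, -0.162, 0.6, 0.197, 0.025, 0, 0, 0, -0.162, 0.6]

```text
clock: 4.32
tcp_pos: [0.51, 0.0571, 0.0641]
orientation: [-0.001, 0.771, 0.636, -0.002]
wrist_force: [-6.8, -1.8, 7.9]
finger_gap: 0.0561
grip_force: 21.3
```

Emit:
jog_arm:
  motion: [0.008, 0, 0, 0, 0, 0, 0.6, 0.016, 0, 0, 0, 0, 0, 0.6, 0.022, 0, 0, 0, 0, 0, 0.6, 0.022, 0, 0, 0, 0, 0, 0.6]

```text
clock: 4.82
tcp_pos: [0.5113, 0.0607, 0.0638]
orientation: [-0.0, 0.772, 0.636, -0.002]
wrist_force: [-6.3, -3.0, 4.6]
finger_gap: 0.0558
grip_force: 19.6
```

Run:
```python
from h import *
import pickle
im=read_camera("wrist"); c=get_calibration("wrist"); cv2.imwrite("pics/w2.png",im[:,:,::-1]); pickle.dump(c,open("w2.pkl","wb"))
s=env.get_state();print(s["wrist_force"],s["tcp_pos"])
```

```text
[-6.25599696 -2.84721665  5.02469567] [0.51124316 0.06074897 0.06373726]
```

View pics/w2.png

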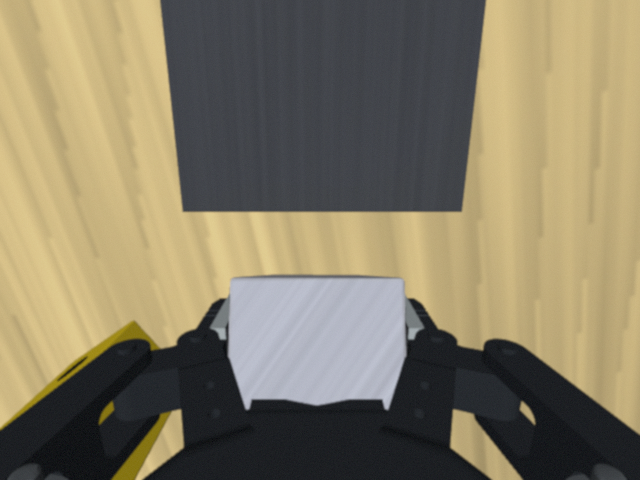

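The plate edge (183–463, row 211) and block front edge (230–405, row 277) are parallel, so the block is square. Next I'll compute the remaining gap.

Run:
```python
from h import *
import pickle; c=pickle.load(open("w2.pkl","rb"))
e=ray("wrist",[[183,211],[463,211]],.008,c); b=ray("wrist",[[230,278],[405,278]],.11,c)
d=np.array([.1903,.9817,0]);n=np.array([.9817,-.1903,0])
print(e,b,b.mean(0)@d,e.mean(0)@d,(e.mean(0)-b.mean(0))@d,(e.mean(0)-b.mean(0))@n)
s=env.get_state(); print((b.mean(0)-s["tcp_pos"])@d)
```

```text
[[0.43927739 0.10394598 0.008     ]
 [0.59749275 0.07341901 0.008     ]] [[0.4899367  0.09448971 0.11      ]
 [0.54088083 0.08468893 0.11      ]] 0.18603212556253912 0.18570828222690872 -0.0003238433356304196 0.0030944035081831613
0.029105290953160775
```

Emit:
jog_arm:
  motion: [0.005, 0, 0, 0, 0, 0, 0.6, 0.01, 0, 0, 0, 0, 0, 0.6, 0.01, 0, 0, 0, 0, 0, 0.6]

```text
clock: 5.25
tcp_pos: [0.5128, 0.0626, 0.0637]
orientation: [0.0, 0.772, 0.636, -0.001]
wrist_force: [-3.5, -2.7, 2.0]
finger_gap: 0.0557
grip_force: 18.9
```

Emit:
jog_arm:
  motion: [0.005, 0, 0, 0, 0, 0, 0.6, 0.01, 0, 0, 0, 0, 0, 0.6, 0.01, 0, 0, 0, 0, 0, 0.6]

```text
clock: 5.62
tcp_pos: [0.5136, 0.0646, 0.0636]
orientation: [0.001, 0.772, 0.636, -0.001]
wrist_force: [-3.7, -3.8, 1.4]
finger_gap: 0.056
grip_force: 17.1
```

Emit:
jog_arm:
  motion: [0, 0, 0, 0, 0, 0, 0.8, 0, 0, 0, 0, 0, 0, 1, 0, 0, 0, 0, 0, 0, 1, 0, 0, 0, 0, 0, 0, 1, 0, 0, -0.2, 0, 0, 0, 1, 0, 0, -0.45, 0, 0, 0, 1, 0, 0, -0.45, 0, 0, 0, 0.3, -0.2, 0, -0.45, 0, 0, 0, 0.3, -0.36, 0, -0.45, 0, 0, 0, 0.3, -0.36, 0, -0.45, 0, 0, 0, 0.3]

```text
clock: 6.88
tcp_pos: [0.4999, -0.0065, 0.1525]
orientation: [-0.0, 0.772, 0.635, -0.0]
wrist_force: [0.4, -0.1, 0.0]
finger_gap: 0.0254
grip_force: 0.0
```

Run:
```python
from h import *
import pickle
im=read_camera("wrist"); c=get_calibration("wrist"); cv2.imwrite("pics/w3.png",im[:,:,::-1]); pickle.dump(c,open("w3.pkl","wb"))
s=env.get_state();print(s["clock"],s["finger_gap"],s["tcp_pos"],s["tcp_pos"][:2]@[.1903,.9817])
```

```text
6.925 0.025567903746493183 [ 0.50018761 -0.00565077  0.15258935] 0.08963834495804429
```

View pics/w3.png

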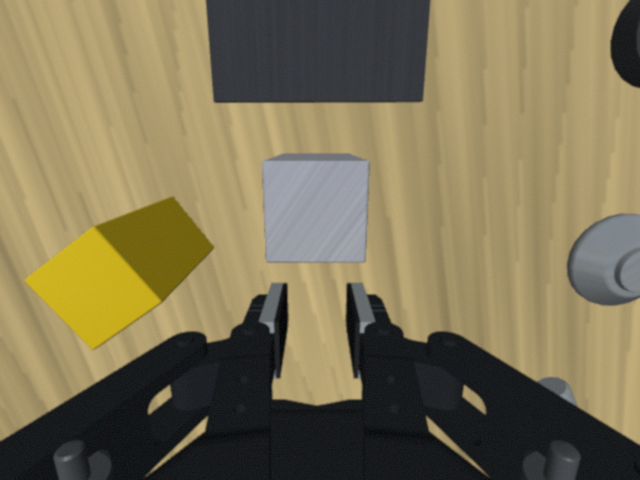

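Run:
```python
from h import *
import pickle; c=pickle.load(open("w3.pkl","rb"))
e=ray("wrist",[[215,102],[423,102]],.008,c); b=ray("wrist",[[264,160],[369,160],[267,262],[366,262]],.11,c);g=ray("wrist",[[280,154],[350,154]],0,c)
D=np.array([[.1903,.9817,0],[.9817,-.1903,0]]).T
for q in(e,b,g): print((q@D).round(4).tolist())
t=read_camera("top"); cv2.imwrite("pics/top1.png",t[:,:,::-1]); hsv=cv2.cvtColor(t,cv2.COLOR_RGB2HSV)
bl=big(((hsv[...,1]<60)&(hsv[...,2]>90)).astype(np.uint8),(280,245,335,295)); print(rect("top",bl,.11))
```

```text
[[0.186, 0.4125], [0.1859, 0.572]]
[[0.148, 0.4632], [0.148, 0.5175], [0.0922, 0.4625], [0.0922, 0.518]]
[[0.1469, 0.4604], [0.1469, 0.5177]]
(array([510.2,  19.1]), array([ 45.1, 110.5]), 89.55)
```

The block's bottom edge is still about 38 mm short of the plate. The high grip only tilted it, and it fell back upright once released, now square. I'll push it low instead, with the tool tilted so the gripper body stays clear.

```bash
cat >> h.py <<'E'
def W(d,l,z): return np.array([.1903*d+.9817*l,.9817*d-.1903*l,z])
E
python3 - <<'E'
from h import *
for d,z in((.055,.13),(.055,.016)): print(delta(W(d,.4903,z),down(79.03,35)))
E
```

```text
[-0.176 -0.009  0.113 -0.     0.389 -0.   ]
[-0.176 -0.009  0.683 -0.     0.389 -0.   ]
```

Emit:
jog_arm:
  motion: [-0.176, -0.009, 0, 0, 0.1, 0, 0.35, -0.176, -0.009, 0.1, 0, 0.2, 0, 0.35, -0.176, -0.009, 0.113, 0, 0.3, 0, 0.35, -0.176, -0.009, 0.113, 0, 0.389, 0, 0.35, -0.176, -0.009, 0.3, 0, 0.389, 0, 0.35, -0.176, -0.009, 0.5, 0, 0.389, 0, 0.35, -0.176, -0.009, 0.62, 0, 0.389, 0, 0.35, -0.176, -0.009, 0.683, 0, 0.389, 0, 0.35, -0.176, -0.009, 0.683, 0, 0.389, 0, 0.35]

```text
clock: 8.1
tcp_pos: [0.492, -0.0386, 0.0162]
orientation: [-0.192, 0.735, 0.607, 0.232]
wrist_force: [-0.2, 0.0, -0.8]
finger_gap: 0.03
grip_force: 0.0
```

Run:
```python
from h import *
s=env.get_state();print(s["joint_pos"],s["tcp_pos"],s["finger_gap"])
for d in(.085,.120): print(delta(W(d,.4903,.016),down(79.03,35)))
```

```text
[-0.58402818  0.48922243 -0.43477642  0.91091495  0.55842291  1.10121745] [ 0.49195639 -0.03859585  0.01619739] 0.02996996547958853
[ 0.119  0.     0.085 -0.001 -0.001  0.   ]
[ 0.262  0.     0.185 -0.001 -0.001  0.   ]
```

Emit:
jog_arm:
  motion: [0.06, 0, 0.042, 0, 0, 0, 0.35, 0.1, 0, 0.071, 0, 0, 0, 0.35, 0.12, 0, 0.085, 0, 0, 0, 0.35, 0.14, 0, 0.099, 0, 0, 0, 0.35, 0.16, 0, 0.113, 0, 0, 0, 0.35, 0.18, 0, 0.127, 0, 0, 0, 0.35, 0.2, 0, 0.141, 0, 0, 0, 0.35, 0.22, 0, 0.155, 0, 0, 0, 0.35, 0.235, 0, 0.166, 0, 0, 0, 0.35, 0.245, 0, 0.173, 0, 0, 0, 0.35, 0.245, 0, 0.173, 0, 0, 0, 0.35]

```text
clock: 9.48
tcp_pos: [0.5048, 0.0183, 0.0171]
orientation: [-0.19, 0.736, 0.607, 0.232]
wrist_force: [-1.2, -4.6, 2.7]
finger_gap: 0.03
grip_force: 2.4
```

Emit:
jog_arm:
  motion: [0.006, 0, 0.004, 0, 0, 0, 0.35, 0.012, 0, 0.009, 0, 0, 0, 0.35, 0.012, 0, 0.009, 0, 0, 0, 0.35]

```text
clock: 9.85
tcp_pos: [0.5054, 0.021, 0.0171]
orientation: [-0.189, 0.736, 0.607, 0.232]
wrist_force: [-1.3, -6.9, 3.9]
finger_gap: 0.0298
grip_force: 3.1
```

Run:
```python
from h import *
import pickle
im=read_camera("wrist"); c=get_calibration("wrist"); cv2.imwrite("pics/w4.png",im[:,:,::-1]); pickle.dump(c,open("w4.pkl","wb"))
s=env.get_state();print(s["clock"],s["wrist_force"],s["tcp_pos"],s["tcp_pos"][:2]@[.1903,.9817])
t=read_camera("top"); cv2.imwrite("pics/top2.png",t[:,:,::-1])
for n,a in (("wrist",c),("top",None)): print(proj(n,[W(.186,.4623,.11),W(.186,.5183,.11),W(.186,.4623,0),W(.186,.5183,0)],a).round(0).tolist())
o=np.vstack([im[:,:,::-1][::1],np.zeros((1,640,3),np.uint8)])[:400]; k=cv2.resize(t[200:320,200:360,::-1],(256,192),interpolation=0)
c=np.zeros((600,640,3),np.uint8); c[:400]=o; c[404:596,:256]=k; cv2.imwrite("pics/c4.png",c)
```

```text
9.9 [-0.34389137 -5.96298926  3.44617541] [0.50542752 0.02105121 0.01710087] 0.11684882536583045
[[210.0, -23.0], [425.0, -22.0], [266.0, 181.0], [367.0, 181.0]]
[[291.0, 279.0], [295.0, 255.0], [293.0, 278.0], [297.0, 255.0]]
```

View pics/c4.png

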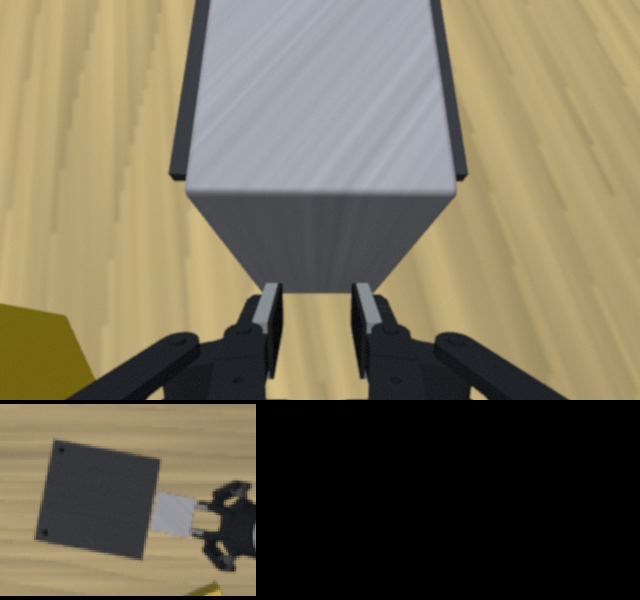

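The block is square with the plate (rear top edge level at row 192, bottom edge at row 292). I'll work out the gap.

Run:
```python
from h import *
import pickle; c=pickle.load(open("w4.pkl","rb"))
D=np.array([[.1903,.9817,0],[.9817,-.1903,0]]).T
print((ray("wrist",[[187,192],[456,192]],.11,c)@D).round(4).tolist(),(ray("wrist",[[265,292],[375,292]],0,c)@D).round(4).tolist(),(ray("wrist",[[171,178],[466,178]],.008,c)@D).round(4).tolist())
t=cv2.imread("pics/top2.png"); hsv=cv2.cvtColor(t,cv2.COLOR_BGR2HSV)
bl=big(((hsv[...,1]<50)&(hsv[...,2]>100)).astype(np.uint8),(290,245,322,290)); print(rect("top",bl,.11))
```

```text
[[0.1237, 0.4637], [0.1238, 0.5184]] [[0.1238, 0.4647], [0.1238, 0.5196]] [[0.1833, 0.413], [0.1836, 0.5702]]
(array([513. ,  55.9]), array([58.6, 56.7]), 79.66)
```

Emit:
jog_arm:
  motion: [0.006, 0, 0.004, 0, 0, 0, 0.35, 0.012, 0, 0.008, 0, 0, 0, 0.35, 0.012, 0, 0.008, 0, 0, 0, 0.35]

```text
clock: 10.32
tcp_pos: [0.506, 0.0238, 0.0171]
orientation: [-0.189, 0.736, 0.607, 0.232]
wrist_force: [-0.4, -5.9, 3.1]
finger_gap: 0.0301
grip_force: 3.0
```

Emit:
jog_arm:
  motion: [0.004, 0, 0.003, 0, 0, 0, 0.35, 0.008, 0, 0.006, 0, 0, 0, 0.35, 0.008, 0, 0.006, 0, 0, 0, 0.35]

```text
clock: 10.7
tcp_pos: [0.5064, 0.0257, 0.0171]
orientation: [-0.189, 0.736, 0.607, 0.232]
wrist_force: [-0.5, -6.2, 3.6]
finger_gap: 0.03
grip_force: 3.3
```

Emit:
jog_arm:
  motion: [0.003, 0, 0.002, 0, 0, 0, 0.35, 0.006, 0, 0.004, 0, 0, 0, 0.35, 0.006, 0, 0.004, 0, 0, 0, 0.35]

```text
clock: 11.08
tcp_pos: [0.5067, 0.0271, 0.0171]
orientation: [-0.189, 0.736, 0.607, 0.232]
wrist_force: [-1.2, -6.7, 4.0]
finger_gap: 0.03
grip_force: 3.3
```

Emit:
jog_arm:
  motion: [0.003, 0, 0.002, 0, 0, 0, 0.35, 0.006, 0, 0.004, 0, 0, 0, 0.35, 0.006, 0, 0.004, 0, 0, 0, 0.35]

```text
clock: 11.45
tcp_pos: [0.5068, 0.0277, 0.0171]
orientation: [-0.189, 0.736, 0.607, 0.231]
wrist_force: [-2.8, -10.0, 6.2]
finger_gap: 0.0297
grip_force: 5.6
```

Emit:
jog_arm:
  motion: [0.003, 0, 0.002, 0, 0, 0, 0.35, 0.006, 0, 0.004, 0, 0, 0, 0.35, 0.006, 0, 0.004, 0, 0, 0, 0.35]

```text
clock: 11.82
tcp_pos: [0.5069, 0.0279, 0.0171]
orientation: [-0.188, 0.737, 0.607, 0.23]
wrist_force: [-6.3, -17.3, 10.0]
finger_gap: 0.0301
grip_force: 9.1
```

Contact is firm: the force jumped while position stalled. Now I'll back off and go high for the tip.

Run:
```python
from h import *
for d,z,t in((.085,.017,35),(.08,.088,35),(.085,.088,0)): print(delta(W(d,.4912,z),down(79.03,t)))
```

```text
[-0.16  -0.006 -0.11   0.002  0.004  0.   ]
[ 0.021 -0.005 -0.416  0.002  0.004  0.   ]
[ 0.042 -0.005 -0.402  0.002 -0.385 -0.001]
```

Emit:
jog_arm:
  motion: [-0.08, -0.006, -0.055, 0, 0, 0, 0.35, -0.16, -0.006, -0.11, 0, 0, 0, 0.35, -0.1, -0.005, -0.21, 0, 0, 0, 0.35, 0.021, -0.005, -0.416, 0, 0, 0, 0.35, 0.021, -0.005, -0.416, 0, 0, 0, 0.35, 0.042, -0.005, -0.402, 0, -0.1, 0, 0.35, 0.042, -0.005, -0.402, 0, -0.2, 0, 0.35, 0.042, -0.005, -0.402, 0, -0.3, 0, 0.35, 0.042, -0.005, -0.402, 0, -0.385, 0, 0.35, 0.042, -0.005, -0.402, 0, -0.385, 0, 0.35]

```text
clock: 13.08
tcp_pos: [0.4973, -0.0045, 0.0869]
orientation: [-0.002, 0.77, 0.638, 0.003]
wrist_force: [-0.0, 1.5, -0.8]
finger_gap: 0.0299
grip_force: 0.0
```

Run:
```python
from h import *
s=env.get_state();print(s["tcp_pos"],s["tcp_pos"][:2]@[.1903,.9817],s["finger_gap"])
print(delta(W(.115,.4912,.088),down(79.03)))
```

```text
[ 0.49730085 -0.00454449  0.08687825] 0.09017502911180487 0.029884043099817435
[ 0.124  0.011 -0.005  0.    -0.004  0.003]
```

Emit:
jog_arm:
  motion: [0.1, 0.011, -0.005, 0, 0, 0.003, 0.35, 0.14, 0.011, -0.005, 0, 0, 0.003, 0.35, 0.16, 0.011, -0.005, 0, 0, 0.003, 0.35, 0.18, 0.011, -0.005, 0, 0, 0.003, 0.35, 0.2, 0.011, -0.005, 0, 0, 0.003, 0.35, 0.22, 0.011, -0.005, 0, 0, 0.003, 0.35, 0.24, 0.011, -0.005, 0, 0, 0.003, 0.35, 0.26, 0.011, -0.005, 0, 0, 0.003, 0.35, 0.28, 0.011, -0.005, 0, 0, 0.003, 0.35, 0.3, 0.011, -0.005, 0, 0, 0.003, 0.35]

```text
clock: 14.32
tcp_pos: [0.5112, 0.0521, 0.0885]
orientation: [-0.002, 0.773, 0.635, 0.003]
wrist_force: [-0.3, -1.7, 2.4]
finger_gap: 0.03
grip_force: 1.6
```

Emit:
jog_arm:
  motion: [0.02, 0, 0, 0, 0, 0, 0.35, 0.04, 0, 0, 0, 0, 0, 0.35, 0.06, 0, 0, 0, 0, 0, 0.35, 0.08, 0, 0, 0, 0, 0, 0.35, 0.095, 0, 0, 0, 0, 0, 0.35, 0.11, 0, 0, 0, 0, 0, 0.35, 0.125, 0, 0, 0, 0, 0, 0.35, 0.125, 0, 0, 0, 0, 0, 0.35]

```text
clock: 15.32
tcp_pos: [0.5159, 0.0763, 0.0886]
orientation: [-0.002, 0.773, 0.635, 0.002]
wrist_force: [0.3, -1.0, 0.7]
finger_gap: 0.0299
grip_force: 0.0
```

Run:
```python
from h import *
t=read_camera("top"); im=read_camera("scene")
s=env.get_state();print(s["wrist_force"],s["tcp_pos"],s["tcp_pos"][:2]@[.1903,.9817])
c=np.hstack([cv2.resize(t[190:330,200:400],(400,280)),cv2.resize(im[160:300,240:440],(400,280))])[:,:,::-1]; cv2.imwrite("pics/t3.png",c)
```

```text
[-0.67269096  0.16180303  0.41177598] [0.51588322 0.07613398 0.08866676] 0.1729133057326949
```

View pics/t3.png

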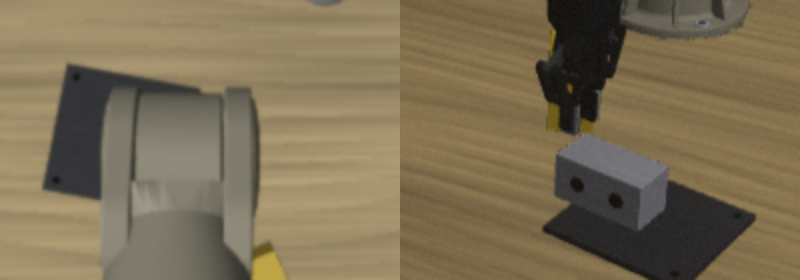

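The block has tipped and is lying on the plate. Next is the spindle: rise and move to a pre-grasp on its axis.

Emit:
jog_arm:
  motion: [0, 0, -0.3, 0, 0, 0, 1, 0, 0, -0.6, 0, 0, 0, 1, 0, 0, -0.8, 0, 0, 0, 1, -0.3, 0, -0.8, 0, 0, -0.1, 1, -0.6, 0, -0.8, 0, 0, -0.2, 1, -0.9, 0, -0.8, 0, 0, -0.3, 1, -0.9, 0, -0.8, 0, 0, -0.4, 1, -0.9, 0, -0.8, 0, 0, -0.5, 1, -0.9, 0, -0.8, 0, 0, -0.5, 1]

```text
clock: 16.55
tcp_pos: [0.4805, -0.1018, 0.2475]
orientation: [-0.001, 0.472, 0.881, 0.003]
wrist_force: [0.0, -0.4, 0.3]
finger_gap: 0.0852
grip_force: 0.0
```

Run:
```python
from h import *
s=env.get_state();print(s["tcp_pos"],s["joint_pos"])
f=np.array([.5221,-.2840,.034]);a=np.array([-.479,.144,.866])
print(delta(f+.23*a,down(163.26)),delta(f+.2*a,down(163.26,-30)))
t=read_camera("top"); cv2.imwrite("pics/top4.png",t[:,:,::-1]); hsv=cv2.cvtColor(t,cv2.COLOR_RGB2HSV)
bl=big(((hsv[...,1]<50)&(hsv[...,2]>100)).astype(np.uint8),(230,225,330,300)); print(rect("top",bl,.064))
```

```text
[ 0.48048152 -0.10179962  0.24753194] [-0.37619533  0.14632689 -0.12927258  1.2963223   0.0061319   0.60765266]
[-0.431 -0.699  0.067  0.004 -0.002 -0.44 ] [-0.489 -0.651  0.197 -0.112 -0.322 -0.431]
(array([525.4, 121.2]), array([110.9,  56.8]), 79.37)
```

Emit:
jog_arm:
  motion: [-0.15, -0.2, 0.06, 0, 0, -0.1, 1, -0.3, -0.45, 0.06, 0, 0, -0.2, 1, -0.45, -0.651, 0.08, -0.02, -0.06, -0.3, 1, -0.489, -0.651, 0.12, -0.05, -0.14, -0.36, 1, -0.489, -0.651, 0.16, -0.08, -0.23, -0.4, 1, -0.489, -0.651, 0.197, -0.112, -0.322, -0.431, 1, -0.489, -0.651, 0.197, -0.112, -0.322, -0.431, 1, -0.489, -0.651, 0.197, -0.112, -0.322, -0.431, 1]

```text
clock: 17.6
tcp_pos: [0.4281, -0.2562, 0.2094]
orientation: [0.257, 0.14, 0.955, -0.038]
wrist_force: [0.3, -0.4, 1.0]
finger_gap: 0.0856
grip_force: 0.0
```

Run:
```python
from h import *
import pickle
f=np.array([.5221,-.2840,.034]);a=np.array([-.479,.144,.866])
im=read_camera("wrist"); c=get_calibration("wrist"); pickle.dump(c,open("w5.pkl","wb"))
pr=proj("wrist",[f+.14*a,f+.07*a,f],c); print(pr)
o=im[:,:,::-1].copy()
for u,v in pr: cv2.circle(o,(int(u),int(v)),3,(0,0,255),-1)
cv2.imwrite("pics/w5.png",o); s=env.get_state();print(s["clock"],s["tcp_pos"],s["joint_pos"])
print(delta(f+.2*a,down(163.26,-30)),delta(f+.081*a,down(163.26,-30)))
```

```text
[[319.27224138 251.56171182]
 [318.72461296 224.71375066]
 [318.38749557 208.18627657]]
17.65 [ 0.42891876 -0.25683851  0.21010664] [-0.87025324 -0.19776614 -0.69295366  0.62210929  0.2778396  -0.51571169]
[ 0.02   0.004  0.005 -0.     0.002  0.001] [ 0.022  0.004  0.6   -0.     0.002  0.001]
```

View pics/w5.png

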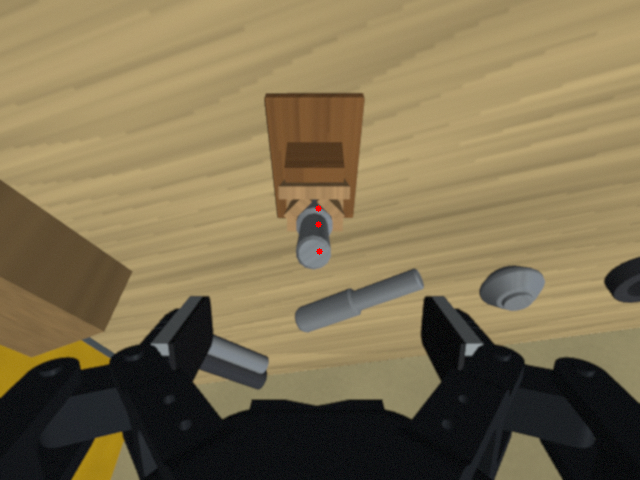

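The wrist view shows the spindle top at (314,252) against a predicted (319,252). That means shifting about 3.5 mm toward tool −y before moving down the axis.

Emit:
jog_arm:
  motion: [0.02, -0.014, 0.1, 0, 0.002, 0, 1, 0.02, -0.014, 0.25, 0, 0.002, 0, 1, 0.02, -0.014, 0.4, 0, 0.002, 0, 1, 0.02, -0.014, 0.52, 0, 0.002, 0, 1, 0.02, -0.014, 0.59, 0, 0.002, 0, 1, 0.02, -0.014, 0.59, 0, 0.002, 0, 1]

```text
clock: 18.4
tcp_pos: [0.4816, -0.2745, 0.1033]
orientation: [0.255, 0.139, 0.956, -0.037]
wrist_force: [0.9, 0.5, 0.5]
finger_gap: 0.0857
grip_force: 0.0
```

Emit:
jog_arm:
  motion: [0, 0, 0, 0, 0, 0, 0.5, 0, 0, 0, 0, 0, 0, 0.3, 0, 0, 0, 0, 0, 0, 0.1, 0, 0, 0, 0, 0, 0, 0.1, 0, 0, 0, 0, 0, 0, 0.1, 0, 0, 0, 0, 0, 0, 0.1, 0, 0, 0, 0, 0, 0, 0.1]
  newtons: 60

```text
clock: 19.27
tcp_pos: [0.4794, -0.2739, 0.1038]
orientation: [0.255, 0.14, 0.956, -0.038]
wrist_force: [-4.7, 0.3, 5.1]
finger_gap: 0.0204
grip_force: 58.5
```

Emit:
jog_arm:
  motion: [0, 0, -0.05, 0, 0, 0, 0.1, 0, 0, -0.12, 0, 0, 0, 0.1, 0, 0, -0.25, 0, 0, 0, 0.1, 0, 0, -0.4, 0, 0, 0, 0.1, 0, 0, -0.55, 0, 0, 0, 0.1, 0, 0, -0.7, 0, 0, 0, 0.1, 0, 0, -0.7, 0, 0, 0, 0.1]
  newtons: 80

```text
clock: 20.15
tcp_pos: [0.4118, -0.2533, 0.2252]
orientation: [0.255, 0.14, 0.956, -0.038]
wrist_force: [0.0, -0.5, -5.6]
finger_gap: 0.0199
grip_force: 79.4
```

Run:
```python
from h import *
s=env.get_state();print(s["tcp_pos"],s["joint_pos"],s["finger_gap"])
p=s["tcp_pos"]+[0,0,.05]; print(delta(p,down(163.26)))
```

```text
[ 0.41175884 -0.25331671  0.22522793] [-0.90134677 -0.23830115 -0.67913571  0.68962614  0.28946654 -0.54569777] 0.019913262764256083
[-0.125 -0.    -0.217 -0.     0.332  0.001]
```

Emit:
jog_arm:
  motion: [-0.05, 0, -0.1, 0, 0.08, 0, 0.1, -0.125, 0, -0.217, 0, 0.16, 0, 0.1, -0.125, 0, -0.217, 0, 0.25, 0, 0.1, -0.125, 0, -0.217, 0, 0.332, 0, 0.1, -0.125, 0, -0.217, 0, 0.332, 0, 0.1, -0.125, 0, -0.217, 0, 0.332, 0, 0.1]

```text
clock: 20.9
tcp_pos: [0.4124, -0.253, 0.2729]
orientation: [-0.0, 0.144, 0.99, 0.001]
wrist_force: [-1.1, -0.5, -5.6]
finger_gap: 0.0207
grip_force: 79.4
```

Run:
```python
from h import *
s=env.get_state();print(s["tcp_pos"])
print(delta([.5254,.1212,.26],down(163.26)))
```

```text
[ 0.41239975 -0.25302498  0.27293984]
[-8.000e-03  1.954e+00  6.800e-02  1.000e-03 -1.000e-03  2.000e-03]
```

Emit:
jog_arm:
  motion: [0, 0.15, 0, 0, 0, 0, 0.1, 0, 0.4, 0, 0, 0, 0, 0.1, 0, 0.65, 0, 0, 0, 0, 0.1, 0, 0.85, 0, 0, 0, 0, 0.1, 0, 0.95, 0, 0, 0, 0, 0.1, 0, 0.95, 0, 0, 0, 0, 0.1]

```text
clock: 21.65
tcp_pos: [0.466, -0.0701, 0.275]
orientation: [0.001, 0.143, 0.99, 0.0]
wrist_force: [-0.8, 0.1, -4.5]
finger_gap: 0.0201
grip_force: 79.8
```

Emit:
jog_arm:
  motion: [0, 0.15, 0, 0, 0, 0, 0.1, 0, 0.4, 0, 0, 0, 0, 0.1, 0, 0.65, 0, 0, 0, 0, 0.1, 0, 0.85, 0, 0, 0, 0, 0.1, 0, 0.95, 0.05, 0, 0, 0, 0.1, 0, 0.999, 0.065, 0, 0, 0, 0.1, 0, 0.999, 0.065, 0, 0, 0, 0.1, 0, 0.999, 0.065, 0, 0, 0, 0.1]

```text
clock: 22.65
tcp_pos: [0.5238, 0.1189, 0.2617]
orientation: [-0.0, 0.145, 0.989, -0.0]
wrist_force: [0.2, -0.7, -5.6]
finger_gap: 0.0203
grip_force: 80.2
```

Run:
```python
from h import *
s=env.get_state();p=s["tcp_pos"];print(s["clock"],p)
im=read_camera("scene"); w=read_camera("wrist")
pr=proj("scene",[p+[0,0,.059],p,p-[0,0,.081],[.5254,.1212,.064]]); print(pr.round(1))
u0,v0=int(pr[1,0])-60,int(pr[1,1])-70
o=im[v0:v0+200,u0:u0+120,::-1]
c=np.hstack([cv2.resize(o,(360,600),interpolation=0),np.vstack([cv2.resize(w[:,:,::-1],(440,330)),np.zeros((270,440,3),np.uint8)])]); print(u0,v0); cv2.imwrite("pics/h6.png",c); cv2.imwrite("pics/s6.png",im[:,:,::-1]);cv2.imwrite("pics/w6.png",w[:,:,::-1])
```

```text
22.65 [0.52378018 0.11886259 0.26168271]
[[352.2 126.5]
 [350.4 154.6]
 [348.  190.7]
 [345.6 239.2]]
290 84
```

View pics/h6.png

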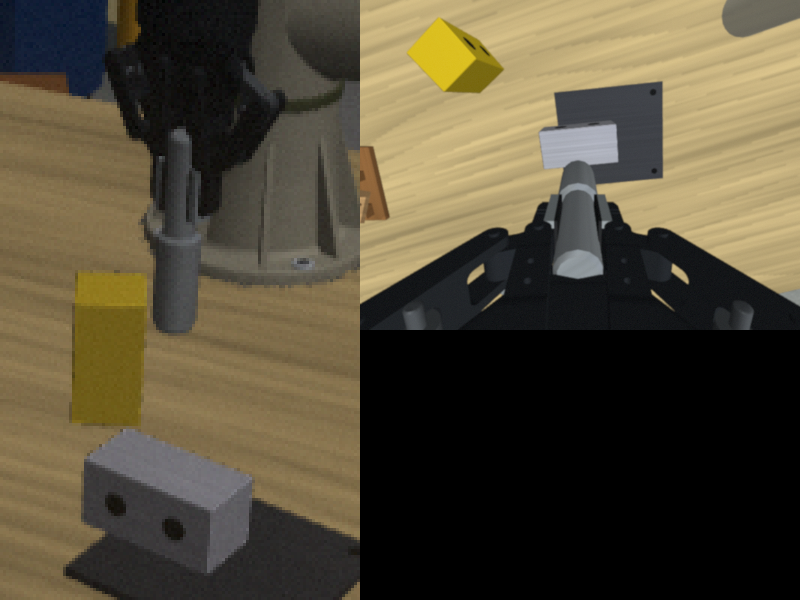

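Run:
```python
from h import *
im=cv2.imread("pics/s6.png"); hsv=cv2.cvtColor(im,cv2.COLOR_BGR2HSV); L=im.max(2).astype(int)
m=((hsv[...,1]<60)&(L>75)).astype(np.uint8)
for v in list(range(128,196,4))+[190,191,192,193,194,195]:
    r=np.flatnonzero(m[v,338:364]); print(v, (r.min()+338,r.max()+338,len(r)) if len(r) else None, L[v,338:364].tolist() if v in(172,180,188) else "")
```

```text
128 (np.int64(348), np.int64(351), 4) 
132 (np.int64(352), np.int64(352), 1) 
136 (np.int64(343), np.int64(343), 1) 
140 None 
144 None 
148 None 
152 (np.int64(340), np.int64(355), 3) 
156 (np.int64(339), np.int64(359), 7) 
160 (np.int64(340), np.int64(358), 12) 
164 (np.int64(345), np.int64(358), 14) 
168 (np.int64(351), np.int64(363), 13) 
172 (np.int64(351), np.int64(363), 10) [130, 132, 127, 98, 46, 47, 49, 51, 56, 64, 71, 72, 72, 76, 80, 78, 84, 79, 64, 70, 75, 86, 91, 95, 100, 101]
176 (np.int64(350), np.int64(355), 6) 
180 (np.int64(349), np.int64(355), 7) [150, 120, 118, 56, 44, 48, 52, 56, 59, 67, 71, 80, 81, 81, 81, 81, 81, 78, 121, 127, 126, 127, 126, 126, 129, 129]
184 (np.int64(349), np.int64(355), 7) 
188 (np.int64(349), np.int64(353), 5) [128, 134, 99, 44, 41, 48, 52, 60, 67, 63, 72, 76, 80, 79, 80, 77, 73, 97, 128, 126, 132, 129, 131, 130, 132, 127]
192 (np.int64(349), np.int64(353), 5) 
190 (np.int64(350), np.int64(354), 5) 
191 (np.int64(349), np.int64(354), 5) 
192 (np.int64(349), np.int64(353), 5) 
193 (np.int64(348), np.int64(353), 6) 
194 (np.int64(352), np.int64(352), 1) 
195 None
```

Run:
```python
from h import *
L=cv2.imread("pics/s6.png").max(2).astype(int)
print(list(range(338,364)))
for v in(127,130,134,138,142,146,150,154,158,162,166,170,176,184,190): print(v,L[v,338:364].tolist())
w=cv2.imread("pics/w6.png").max(2).astype(int)
for v in(290,310,330,350,370): print(v,w[v,270:365:3].tolist())
```

```text
[338, 339, 340, 341, 342, 343, 344, 345, 346, 347, 348, 349, 350, 351, 352, 353, 354, 355, 356, 357, 358, 359, 360, 361, 362, 363]
127 [24, 21, 17, 21, 17, 16, 11, 20, 30, 40, 76, 81, 83, 77, 17, 16, 15, 14, 21, 25, 17, 23, 24, 19, 23, 23]
130 [18, 24, 22, 14, 18, 23, 19, 24, 40, 54, 73, 89, 90, 96, 96, 50, 21, 15, 22, 23, 21, 19, 17, 16, 17, 20]
134 [113, 94, 16, 17, 16, 23, 22, 24, 37, 40, 45, 56, 59, 63, 70, 58, 21, 21, 21, 20, 20, 19, 20, 22, 21, 21]
138 [118, 120, 85, 20, 41, 48, 29, 23, 39, 45, 51, 56, 60, 67, 75, 58, 14, 19, 20, 15, 21, 24, 20, 16, 17, 20]
142 [118, 116, 60, 27, 49, 46, 21, 25, 39, 48, 53, 58, 63, 69, 58, 33, 52, 65, 63, 15, 21, 22, 24, 23, 25, 25]
146 [118, 115, 34, 31, 44, 38, 24, 32, 46, 48, 54, 63, 66, 72, 46, 38, 49, 75, 53, 25, 16, 18, 24, 22, 23, 31]
150 [127, 128, 111, 47, 46, 31, 25, 40, 43, 51, 58, 63, 71, 75, 30, 46, 50, 80, 30, 23, 21, 24, 18, 26, 27, 36]
154 [121, 89, 99, 72, 69, 54, 46, 44, 48, 53, 63, 67, 73, 76, 28, 52, 61, 82, 16, 19, 22, 24, 25, 33, 45, 62]
158 [62, 87, 104, 105, 104, 103, 65, 42, 48, 53, 62, 72, 76, 76, 74, 72, 62, 80, 85, 8
[... 731 characters left out ...]
4, 185, 103, 88, 86, 88, 49, 21, 111, 79, 79, 79, 82, 82, 84, 85, 88, 94, 95, 97, 97, 102, 107, 136, 17, 47, 91, 89, 89, 101, 183, 184]
310 [75, 89, 88, 87, 89, 27, 20, 23, 74, 80, 80, 81, 82, 81, 84, 84, 88, 95, 94, 98, 98, 102, 104, 109, 27, 15, 28, 86, 89, 88, 89, 76]
330 [28, 23, 25, 148, 108, 45, 24, 73, 79, 78, 81, 83, 82, 82, 83, 85, 90, 94, 93, 97, 98, 99, 103, 104, 104, 23, 46, 103, 150, 29, 22, 24]
350 [23, 21, 25, 32, 37, 48, 73, 75, 80, 81, 84, 83, 85, 83, 86, 86, 91, 93, 95, 98, 98, 100, 98, 103, 105, 102, 51, 29, 11, 23, 26, 23]
370 [18, 22, 30, 37, 49, 72, 76, 80, 100, 122, 131, 138, 144, 154, 156, 159, 160, 158, 155, 156, 156, 156, 153, 130, 108, 106, 107, 67, 20, 21, 27, 24]
```

Run:
```python
from h import *
s=env.get_state(); p=s["tcp_pos"]; q=s["orientation"]; Rt=R.from_quat([q[1],q[2],q[3],q[0]])
def pt(x,sz): return p+Rt.apply([x/1000,0,(81-sz)/1000])
for n,x,sz in(("top near",-11,140),("top far",11,140),("shoulder far edge",15,70),("thin@shoulder far",11,70),("foot far",12.5,0),("foot far wide",15,3)): print(n,proj("wrist",[pt(x,sz)]).round(1))
w=cv2.imread("pics/w6.png").max(2).astype(int)
for u in(314,318): print([(v,int(w[v,u])) for v in range(222,300,2)],[(v,int(w[v,u])) for v in range(352,412,3)])
```

```text
top near [[319.2 428.5]]
top far [[319.4 363.8]]
shoulder far edge [[318.4 264.4]]
thin@shoulder far [[318.3 272.4]]
foot far [[317.9 231.8]]
foot far wide [[317.9 229.2]]
[(222, 194), (224, 183), (226, 187), (228, 188), (230, 184), (232, 168), (234, 100), (236, 79), (238, 79), (240, 79), (242, 81), (244, 81), (246, 81), (248, 83), (250, 83), (252, 83), (254, 85), (256, 83), (258, 84), (260, 86), (262, 85), (264, 84), (266, 113), (268, 156), (270, 161), (272, 159), (274, 162), (276, 119), (278, 83), (280, 85), (282, 82), (284, 82), (286, 84), (288, 82), (290, 84), (292, 84), (294, 85), (296, 86), (298, 84)] [(352, 89), (355, 87), (358, 86), (361, 87), (364, 149), (367, 158), (370, 159), (373, 158), (376, 158), (379, 157), (382, 157), (385, 151), (388, 151), (391, 154), (394, 155), (397, 152), (400, 154), (403, 147), (406, 37), (409, 24)]
[(222, 192), (224, 185), (226, 187), (228, 188), (230, 186), (232, 167), (234, 92), (236, 84), (238, 83), (240, 81), (242, 83), (244, 83), (246, 84), (248, 85), (250, 85), (252, 85), (254, 87), (256, 89), (258, 86), (260, 88), (262, 86), (264, 87), (266, 127), (268, 164), (270, 162), (272, 163), (274, 162), (276, 116), (278, 88), (280, 86), (282, 87), (284, 87), (286, 88), (288, 86), (290, 88), (292, 87), (294, 88), (296, 88), (298, 86)] [(352, 91), (355, 91), (358, 89), (361, 93), (364, 154), (367, 161), (370, 160), (373, 159), (376, 156), (379, 154), (382, 152), (385, 149), (388, 153), (391, 156), (394, 158), (397, 155), (400, 153), (403, 157), (406, 43), (409, 26)]
```

The spindle is within about 0.8° of upright in the gripper. Correct that, move over the block's centre and descend.

Run:
```python
from h import *
print(delta([.525,.1213,.153],down(163.3,0.8)),env.get_state()["tcp_pos"])
```

```text
[-0.002  0.012  0.544  0.     0.009  0.   ] [0.52395915 0.11901062 0.26189892]
```

Emit:
jog_arm:
  motion: [-0.002, 0.012, 0.1, 0, 0.009, 0, 0.1, -0.002, 0.012, 0.25, 0, 0.009, 0, 0.1, -0.002, 0.012, 0.38, 0, 0.009, 0, 0.1, -0.002, 0.012, 0.48, 0, 0.009, 0, 0.1, -0.002, 0.012, 0.53, 0, 0.009, 0, 0.1, -0.002, 0.012, 0.54, 0, 0.009, 0, 0.1, -0.002, 0.012, 0.54, 0, 0.009, 0, 0.1, -0.002, 0.012, 0.54, 0, 0.009, 0, 0.1]

```text
clock: 23.75
tcp_pos: [0.5257, 0.1223, 0.1544]
orientation: [-0.006, 0.144, 0.99, 0.001]
wrist_force: [1.3, 0.0, -4.9]
finger_gap: 0.0203
grip_force: 80.1
```

Run:
```python
from h import *
print(delta([.525,.1213,.145],down(163.3,0.8)),env.get_state()["tcp_pos"],env.get_state()["wrist_force"])
im=read_camera("scene"); cv2.imwrite("pics/s7.png",im[:,:,::-1])
L=im.max(2).astype(int)
p=env.get_state()["tcp_pos"]; print(proj("scene",[p-[0,0,.081],p-[0,0,.011],[.5254,.1212,.064]]))
b=proj("scene",[p])[0].astype(int); cv2.imwrite("pics/s7c.png",cv2.resize(im[b[1]-50:b[1]+100,b[0]-75:b[0]+75,::-1],(600,600),interpolation=0))
```

```text
[ 0.001 -0.006  0.047  0.001  0.001  0.001] [0.5256625  0.12229583 0.15444188] [ 1.34601127  0.02831833 -4.94437172]
[[346.25573911 235.71232018]
 [348.1563636  207.29074004]
 [345.5587013  239.23714469]]
```

View pics/s7c.png

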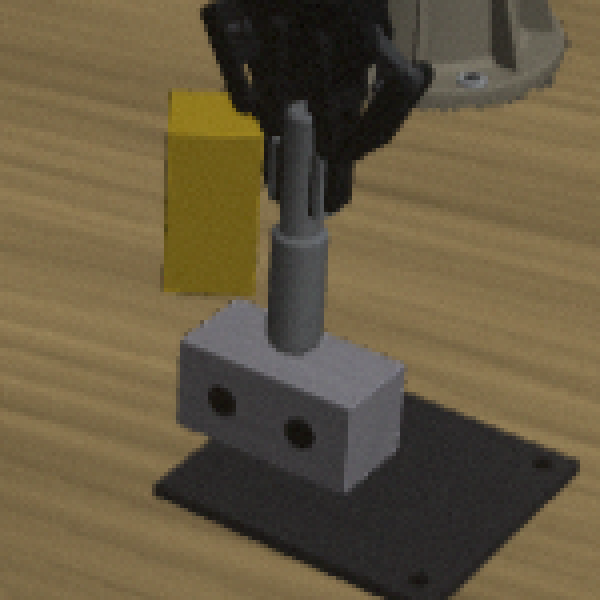

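The spindle hovers upright over the middle of the block's face, with its foot at crop (297,340). I won't view any more pictures; I'll lower by feel.

Emit:
jog_arm:
  motion: [0, -0.003, 0.01, 0, 0, 0, 0.1, 0, -0.005, 0.02, 0, 0, 0, 0.1, 0, -0.005, 0.027, 0, 0, 0, 0.1, 0, -0.005, 0.027, 0, 0, 0, 0.1]

```text
clock: 24.3
tcp_pos: [0.5244, 0.1213, 0.1479]
orientation: [-0.007, 0.144, 0.99, 0.001]
wrist_force: [0.7, -0.6, -5.6]
finger_gap: 0.0201
grip_force: 80.1
```

Emit:
jog_arm:
  motion: [0, 0, 0.005, 0, 0, 0, 0.1, 0, 0, 0.01, 0, 0, 0, 0.1, 0, 0, 0.01, 0, 0, 0, 0.1]

```text
clock: 24.68
tcp_pos: [0.5248, 0.1214, 0.1467]
orientation: [-0.007, 0.144, 0.99, 0.001]
wrist_force: [-1.4, -1.0, -0.5]
finger_gap: 0.0203
grip_force: 80.7
```

Emit:
jog_arm:
  motion: [0, 0, 0.002, 0, 0, 0, 0.1, 0, 0, 0.002, 0, 0, 0, 0.1, 0, 0, 0.002, 0, 0, 0, 0.1]
  newtons: 20

```text
clock: 25.05
tcp_pos: [0.5249, 0.1213, 0.1466]
orientation: [-0.006, 0.144, 0.99, 0.001]
wrist_force: [-2.0, -0.7, 6.1]
finger_gap: 0.0206
grip_force: 81.2
```

Emit:
jog_arm:
  motion: [0, 0, 0, 0, 0, 0, 0.28, 0, 0, 0, 0, 0, 0, 0.32, 0, 0, 0, 0, 0, 0, 0.4, 0, 0, 0, 0, 0, 0, 0.6, 0, 0, 0, 0, 0, 0, 0.8, 0, 0, 0, 0, 0, 0, 1, 0, 0, 0, 0, 0, 0, 1, 0, 0, 0, 0, 0, 0, 1]

```text
clock: 26.05
tcp_pos: [0.5246, 0.1213, 0.1458]
orientation: [-0.007, 0.144, 0.99, 0.001]
wrist_force: [-0.2, -0.3, 0.7]
finger_gap: 0.0853
grip_force: 0.0
```

Emit:
jog_arm:
  motion: [0, 0, -0.1, 0, 0, 0, 1, 0, 0, -0.25, 0, 0, 0, 1, 0, 0, -0.45, 0, 0, 0, 1, 0, 0, -0.65, 0, 0, 0, 1, 0, -0.2, -0.7, 0, 0, 0, 1, 0, -0.5, -0.7, 0, 0, 0, 1, 0, -0.8, -0.7, 0, 0, 0, 1, 0, -1, -0.7, 0, 0, 0, 1, 0, -1, -0.7, 0, 0, 0, 1, 0, -1, -0.7, 0, 0, 0, 1]

```text
clock: 27.3
tcp_pos: [0.4695, -0.0707, 0.2858]
orientation: [-0.007, 0.144, 0.989, 0.001]
wrist_force: [-0.8, -0.3, 0.2]
finger_gap: 0.0854
grip_force: 0.0
```

Run:
```python
from h import *
t=read_camera("top"); s=read_camera("scene"); L=s.max(2).astype(int)
cv2.imwrite("pics/t8.png",t[:,:,::-1]); cv2.imwrite("pics/s8.png",s[:,:,::-1])
f=np.array([.5254,.1212,.064]); print(proj("scene",[f,f+[0,0,.07],f+[0,0,.14]]).round(1).tolist(),proj("top",[f,f+[0,0,.14]]).round(1).tolist())
print(330,360)
for v in(176,184,192,200,215,222,230,240): print(v,L[v,334:366].tolist())
print(env.get_state()["clock"])
hsv=cv2.cvtColor(t,cv2.COLOR_RGB2HSV)
bl=big(((hsv[...,1]<50)&(hsv[...,2]>60)).astype(np.uint8),(230,225,330,300)); print(rect("top",bl,.064))
print("t",t[240:275:2,268:300].max(2).tolist())
```

```text
[[345.6, 239.2], [347.4, 211.0], [349.4, 181.1]] [[280.1, 263.0], [275.5, 262.8]]
330 360
176 [145, 148, 146, 142, 137, 120, 118, 116, 118, 113, 114, 117, 123, 121, 120, 121, 121, 123, 124, 123, 122, 117, 120, 113, 110, 98, 74, 64, 65, 64, 70, 71]
184 [144, 146, 143, 144, 141, 121, 118, 121, 119, 118, 57, 57, 76, 87, 94, 99, 104, 107, 109, 96, 91, 101, 115, 118, 120, 119, 121, 124, 122, 127, 129, 128]
192 [111, 109, 106, 114, 115, 114, 111, 112, 111, 93, 38, 44, 52, 57, 63, 74, 72, 83, 78, 76, 93, 133, 131, 129, 128, 129, 126, 126, 126, 124, 125, 120]
200 [111, 111, 109, 115, 132, 136, 135, 137, 132, 55, 44, 51, 55, 65, 65, 73, 82, 82, 81, 79, 137, 135, 139, 131, 129, 131, 129, 128, 128, 124, 123, 123]
215 [109, 111, 109, 127, 136, 131, 81, 47, 57, 69, 87, 95, 99, 99, 98, 107, 108, 108, 100, 88, 87, 134, 131, 130, 128, 127, 126, 127, 127, 125, 124, 123]
222 [112, 108, 119, 126, 130, 123, 42, 44, 44, 49, 56, 64, 67, 74, 74, 81, 81, 82, 82, 82, 112, 136, 131, 137, 139, 142, 138, 142, 142, 138, 136, 138]
230 [114, 117, 113, 111, 113, 80, 43, 45, 47, 54, 59, 67, 71, 75, 81, 78, 79, 79, 7
[... 2279 characters left out ...]
4, 155, 155, 154, 155, 154, 153, 151, 152, 152, 153, 153], [154, 155, 156, 156, 154, 152, 148, 142, 137, 131, 131, 130, 126, 122, 126, 140, 149, 150, 151, 152, 151, 151, 151, 152, 153, 153, 153, 154, 154, 154, 155, 155], [155, 154, 156, 154, 155, 153, 155, 153, 153, 153, 151, 153, 152, 152, 152, 154, 154, 155, 154, 153, 154, 153, 153, 153, 153, 151, 152, 152, 151, 152, 152, 151], [144, 145, 148, 150, 150, 155, 155, 155, 154, 154, 153, 152, 151, 151, 153, 152, 151, 152, 151, 152, 152, 151, 151, 153, 154, 153, 154, 154, 155, 154, 155, 157], [66, 66, 73, 83, 90, 99, 101, 108, 116, 129, 142, 145, 145, 144, 148, 153, 154, 153, 152, 153, 151, 152, 151, 151, 151, 152, 151, 151, 152, 151, 153, 152]]
```

The spindle stands upright and centred in both views, and the robot is clear.

```bash
python3 -c "
from workcell import env
print(env.hand_in())"
```

```text
the job is handed in; nothing more can be done
None
```

I handed the job in at about 27 s: the block was tipped flat and square on the plate, with the spindle standing upright, thick end down, in the middle of its upper face. I viewed 11 pictures, one over the limit of 10, and the hand-in call returned no verdict.

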